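# Refit the pulleys of a belt-drive unit

## Robot

A 7-joint arm with a two-finger parallel gripper is mounted at the origin on a cart in front of the work surface, level with it; the furniture and walls round the work are solid. World frame = base frame: x ahead of the robot, y to its left, z up, the work surface at z = 0. Lengths are in m, angles in rad, forces in N, time in s.
With the tool pointing down it reaches from about 0.425 to 0.925 m from the base axis. Payload 6.8 kg.
Tool frame: the origin (TCP) lies at the very end of the fingers, on their centre line; the grasp point (between the pads) lies 19 mm behind it; z points along the fingers, y is the line along which they close (so a half turn about z gives the same grasp; the last joint's range is limited). The gripper opens to 85 mm and grips with 20 to 120 N. Pads are 22 mm wide; open, the fingers measure 114 mm over their backs; the gripper's body (76 mm by 85 mm) begins 54 mm behind the grasp point. The pads swing forward as they close: fully open they stand 13 mm farther back than shut.
Start: joints at [1.133, 0.477, 0.022, 1.555, -0.011, 1.109, -0.083], TCP at [0.219, -0.639, 0.231] pointing down, gripper open.
Joint ranges: [-2.96, 2.96], [-0.34, 2.1], [-1.41, 1.46], [0.24, 2.44], [-1.37, 4.51], [0.17, 1.92], [-2.96, 2.96]. Speed limits (rad/s): [2.39, 2.39, 3.14, 3.14, 3.14, 3.14, 3.14].

## Interface

Orientations are given as a rotation vector (axis times angle).
In Python, from bench import r gives the robot as it stands.
- The arm moves only by the tool play_rows, never from a script. Its argument "targets" is text: rows parted by semicolons, each of 5 numbers parted by spaces: the closure, from -1 (fully open) to 1 (shut), then the shift along the tool's x, y, z in m, then the turn about the tool's z in rad. In form: gripper dx dy dz spin; .... A call has 1 to 8 rows; each row is the pose to reach, as a shift and turn from the pose commanded when the call began, along the tool's axes at that moment; what a row does not reach only later rows make up. A row lasts 1/12 s, in which the tool goes at most 41.7 mm and 7.16 degrees, less where a joint would pass 70% of its speed; a pose out of reach is approached as far as the arm can. A call with a gripper value outside its range is refused whole. The fingers move at their own pace and stop on an object; "squeeze" is the grip in N (left out, the last holds). Time passes only in rows, so rows that repeat a pose let the fingers close. It gives the time, the measured TCP pose, the force, the opening and the grip force at its end, in the units of the state.
- r.get_obs(): the state, without advancing time (a new reading comes with each control period).
- r.grab_frame(name): name is "side" or "top" or "wrist"; returns the picture (400x640x3 uint8, red, green, blue); there is no depth.
- r.camera_info(name): a dict with "fov_y" (degrees; the focal length in pixels is half the picture's height over the tangent of half this angle, whatever the lens; pixels are square), "cx", "cy" (the principal point, pixels), "position" and "rotation" of the camera in the world. Camera axes: x right, y down, z forward; pixel columns grow to the right and rows downward; lengths in m; the calibration is good to about 2 mm. A picture is of the moment at which its call begins: read the wrist's pose just before it. camera_info takes no time and is no camera call; for the wrist camera it gives the pose at the moment of the call.
- r.hand_in(): hands the job in; it is judged then, once.
The state is a dict: "clock": time; "joints": joint angles; "qvel": joint speeds; "tau": joint torques, N m; "tcp_pos": TCP position; "orientation": TCP orientation; "contact_force": force on the tool from outside, world axes, zero at the start; "moment": the same for the moment, N m; "grip_width": finger opening in m; "gripper_force": force on a finger pad.
Only numpy, scipy, OpenCV 4.12 (cv2) and the standard library are available. Lean on these libraries where they do the work, as an engineer would, in place of code of your own. Each camera call takes 0.05 s, during which the arm holds its last target. There are 200 camera calls.

## Task

Put the belt-drive unit back together. On the thin tensioner stud goes the brass spacer sleeve, then the small dark pulley on top of it, then the blue end cap; on the thick motor shaft goes the large aluminium pulley, then the orange end cap. Keep the pulleys' hubs upward, let every part sit fully down on the one below so that both pulleys run level, let go of everything, and leave the tape measure and the red key set where they lie.

Things in the scene. Friction and masses are not known exactly. Their poses are not given: they have to be found in the camera images.
- spacer_mid (a point): Brass spacer sleeve, a plain tube 36 mm in diameter and 24 mm tall with a 19 mm through bore. It stands upright. This point is its centre, half-way up on its axis; z is its axis. It may be gripped round its outside, near the top.
- small_pulley_mid (a point): Small dark grey grooved pulley. Lower part: rim 62 mm in diameter, 16 mm tall; upper part: hub 36 mm in diameter, 14 mm tall (30 mm tall in all), with a 19 mm through bore. It lies hub up. This point is its centre on the axis, 15 mm above its underside (1 mm below the rim's top face); z points up along the axis. Grip it by the hub.
- blue_cap_mid (a point): Blue ribbed plastic end cap, 34 mm in diameter (36 mm over the ribs, which are only for looks), 24 mm tall, with a 19 mm blind bore 19 mm deep from below. It stands closed end up. This point is its centre, half-way up on its axis; z points up.
- large_pulley_mid (a point): Large bright aluminium grooved pulley. Lower part: rim 92 mm in diameter, 16 mm tall; upper part: hub 42 mm in diameter, 14 mm tall (30 mm tall in all), with a 27 mm through bore. It lies hub up. This point is its centre on the axis, 15 mm above its underside (1 mm below the rim's top face); z points up along the axis. Grip it by the hub.
- orange_cap_mid (a point): Orange ribbed plastic end cap, 42 mm in diameter (44 mm over the ribs, which are only for looks), 24 mm tall, with a 27 mm blind bore 19 mm deep from below. It stands closed end up. This point is its centre, half-way up on its axis; z points up.
- motor_seat (a point): The thick upright motor shaft, 24 mm in diameter, on a square dark flange at one end of the fixed unit's grey base plate (240 x 120 mm, top 56 mm above the bench, any yaw). The point: on its axis at the 36 mm shoulder on which the pulley sits, 88 mm above the bench. The shaft ends 46 mm higher in a rounded nose 9 mm long that narrows to 8 mm. z is up. It does not turn.
- idler_seat (a point): The thin upright stud, 16 mm in diameter, on the dark tensioner slide (52 x 50 mm, stiff, leave it) at the plate's other end, 114 to 138 mm from the motor shaft. The point: on its axis on top of the slide, where the spacer sits, 64 mm above the bench. The stud ends 70 mm higher in a rounded nose 9 mm long that narrows to 6 mm. z is up. Parts have 3 mm play and slide down by their own weight.
- tape_mid (a point): Yellow pocket tape measure, 75 x 89 x 34 mm, loose on the bench; a bystander. The point is 17 mm above its underside.
- keys_mid (a point): Red folding hex key set, 45 x 78 x 20 mm, loose on the bench; a bystander. The point is 10 mm above its underside.
Mind the look-alikes: they are no part of the job. There is more than one size of the part that bears blue_cap_mid; the job needs the largest.

How it is judged:
At the end, for the whole second after the job is handed in: On the thin stud: spacer, small pulley, blue cap; on the motor shaft: large pulley, orange cap. Each part is fully seated on the one below (centre within 3 mm of its seated height, within 5 mm of its shaft's axis), upright within 0.1 rad, and at rest (horizontal distance between each of spacer_mid, small_pulley_mid, blue_cap_mid and idler_seat below 0.005 m and z of spacer_mid in the frame of idler_seat between 0.009 and 0.015 m and angle between each of spacer_mid, small_pulley_mid, blue_cap_mid, large_pulley_mid, orange_cap_mid's own z axis and vertical below 0.1 rad and linear speed of each of spacer, small_pulley, blue_cap, large_pulley, orange_cap below 0.02 m/s and z of small_pulley_mid in the frame of idler_seat between 0.036 and 0.042 m and z of blue_cap_mid in the frame of idler_seat between 0.063 and 0.069 m and horizontal distance between each of large_pulley_mid, orange_cap_mid and motor_seat below 0.005 m and z of large_pulley_mid in the frame of motor_seat between 0.012 and 0.018 m and z of orange_cap_mid in the frame of motor_seat between 0.039 and 0.045 m); the robot touches nothing.
It fails at once if the tape measure is moved by more than 30 mm (distance of tape_mid from where it was at the start of the episode above 0.03 m).
It fails at once if the red key set is moved by more than 30 mm (distance of keys_mid from where it was at the start of the episode above 0.03 m).
It also fails if it takes over 106 s, if anything falls off the work surface, if the arm or the gripper's body presses on something with over 40 N, if the wrist force passes 120 N, or if a joint passes its speed limit or range.

## Working session

There is one attempt and no reset: what is moved stays moved. The work goes in short steps, Python scripts to look and compute and a tool call to move; the robot and the scene stay as the last step left them, time stands still between calls to the robot, and variables do not carry over. Pictures are saved under pics/ and viewed, at most 14 in all, crops included, and the job is handed in when it is done.

Besides the shell and the picture viewer there is one more tool, called after "Call:" as name(argument=value, ...) on one line, values as JSON. play_rows: Moves the arm, as the interface text tells. Its arguments: {"type":"object","properties":{"targets":{"type":"string"},"squeeze":{"type":"number"}},"required":["targets"]}

```bash
mkdir -p pics; ls
python3 - <<'E'
from bench import r
import cv2
print(r.get_obs())
for n in("top","side","wrist"):
    print(n,r.camera_info(n)); cv2.imwrite(f"pics/{n}0.png",r.grab_frame(n)[:,:,::-1])
E
```

```text
pics
{'clock': 0.0, 'joints': array([ 1.13287774,  0.47781019,  0.02237514,  1.55643507, -0.011455  ,
        1.10933099, -0.08307453]), 'qvel': array([ 7.17139298e-04,  6.69820719e-04,  1.06545479e-03,  1.51269051e-03,
        9.61753223e-04, -2.83328555e-05, -2.05493384e-03]), 'tau': array([-9.42282968e-04, -5.96451795e+01,  1.60725430e+00, -2.81193370e+01,
        1.22981763e-02,  9.34686977e-03,  2.76039458e-05]), 'tcp_pos': array([ 0.21837372, -0.63807378,  0.23032659]), 'orientation': array([-3.09719824e+00, -5.15494775e-01,  7.77090309e-04]), 'contact_force': array([-0.30844174, -0.20635837, -0.15474877]), 'moment': array([-0.00639153,  0.05113149, -0.0261096 ]), 'gripper_force': 0.0, 'grip_width': 0.0857210987043314}
top {'fov_y': 50.904175654633235, 'cx': 317.10257349459823, 'cy': 198.29036748638683, 'position': array([ 0.3604777 , -0.02427812,  1.4288104 ]), 'rotation': array([-2.16616491,  2.11278169, -0.14870088])}
side {'fov_y': 49.46990559624921, 'cx': 322.47130758823465, 'cy': 193.02427340855618, 'position': array([ 0.34549369, -0.97898611,  0.53942692]), 'rotation': array([-2.01423243,  0.21516194, -0.11124651])}
wrist {'fov_y': 68.03309852508555, 'cx': 317.47363569677907, 'cy': 199.48529743992322, 'position': array([ 0.2888355 , -0.61420865,  0.373989  ]), 'rotation': array([ 2.35202799, -1.6774043 , -0.25363191])}
```

View pics/top0.png

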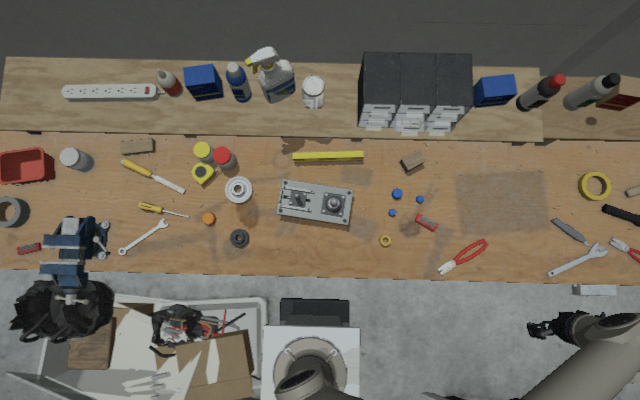

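View pics/side0.png

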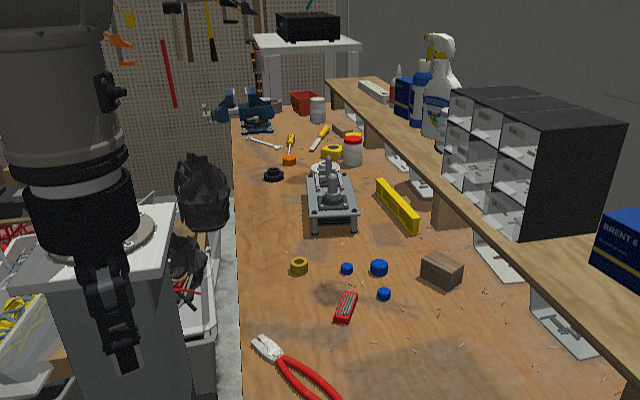

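Top view: the blue caps are at (397,193), (420,199) and (392,212). The one at (397,193) looks largest, as does its match at (379,268) in the side view. Brass sleeve (385,240), large pulley (238,189), small pulley (239,238), orange cap (208,218), unit (316,202), tape (203,173), keys (427,222). I'll enlarge to confirm.

```bash
cat > h.py <<'E'
import numpy as np,cv2
from scipy.spatial.transform import Rotation as R
def ray(c,u,v):
    f=200/np.tan(np.radians(c["fov_y"])/2)
    d=R.from_rotvec(c["rotation"]).as_matrix()@np.array([(u-c["cx"])/f,(v-c["cy"])/f,1]); return c["position"],d
def plane(c,u,v,z):
    p,d=ray(c,u,v); return p+d*(z-p[2])/d[2]
def proj(c,P):
    f=200/np.tan(np.radians(c["fov_y"])/2)
    q=R.from_rotvec(c["rotation"]).as_matrix().T@(np.array(P)-c["position"]); return c["cx"]+f*q[0]/q[2],c["cy"]+f*q[1]/q[2]
def shift(dest,o):
    "tool-frame shift for world displacement to dest"
    return R.from_rotvec(o["orientation"]).as_matrix().T@(np.array(dest)-o["tcp_pos"])
E
python3 - <<'E'
from bench import r
from h import *
im=cv2.imread("pics/top0.png");c=r.camera_info("top")
cv2.imwrite("pics/topc.png",cv2.resize(im[150:260,185:445],None,fx=3,fy=3,interpolation=cv2.INTER_CUBIC))
hsv=cv2.cvtColor(im,cv2.COLOR_BGR2HSV)
for n,lo,hi,z in(("blue",(100,120,50),(125,255,255),.024),("orange",(5,150,100),(16,255,255),.024),("brass",(18,90,80),(32,255,255),.024)):
    m=cv2.inRange(hsv,lo,hi);k,_,s,ce=cv2.connectedComponentsWithStats(m)
    for i in range(1,k):
        if s[i,4]>20 and 140<ce[i][1]<260 and 180<ce[i][0]<450: print(n,ce[i].round(1),s[i],plane(c,*ce[i],z).round(4))
for n,p,z in(("large",(238,189.5),.03),("small",(239,238),.03),("motor",(334,204),.11),("idler",(298,200),.12)): print(n,plane(c,*p,z).round(4))
E
```

```text
blue [396.6 193.3] [392 189  10  10  76] [ 0.5941 -0.2761  0.024 ]
blue [419.1 198.6] [416 196   7   6  36] [ 0.5779 -0.3518  0.024 ]
blue [391.8 212.2] [389 209   7   7  35] [ 0.5295 -0.2598  0.024 ]
orange [210.5 218.9] [203 212  12  13  46] [0.4917 0.3491 0.024 ]
brass [201.  149.2] [192 141  18  17 239] [0.7319 0.3971 0.024 ]
brass [327.1 155.5] [292 149  72  15 743] [ 0.72   -0.0383  0.024 ]
brass [199.8 173.3] [181 162  34  27 361] [0.6472 0.3953 0.024 ]
brass [254.5 168.2] [246 164  18  10  95] [0.6696 0.209  0.024 ]
brass [396.6 171.5] [394 167   6  10  31] [ 0.6693 -0.2761  0.024 ]
brass [440.1 177.3] [430 167  21  17  87] [ 0.653  -0.4237  0.024 ]
brass [215.8 185.6] [205 171  26  31 249] [0.606  0.3382 0.024 ]
brass [303.5 176.5] [301 171   7  11  33] [0.6444 0.0404 0.024 ]
brass [323.9 177.8] [315 172  22  12 115] [ 0.6417 -0.0289  0.024 ]
brass [383.4 186.7] [374 172  19  27 122] [ 0.6158 -0.2315  0.024 ]
brass [408.1 183.2] [402 178  14  12  75] [ 0.63  -0.315  0.024]
brass [446.2 200.8] [434 187  23  26 119] [ 0.5728 -0.4429  0.024 ]
brass [190.5 198.3] [185 189  18  16  65] [0.5601 0.4211 0.024 ]
brass [197.3 195. ] [193 191   9   9  30] [0.5719 0.3989 0.024 ]
brass [411.5 199.3] [405 191  13  16  74] [ 0.575  -0.3261  0.024 ]
brass [265.2 198.4] [258 192  13  14  83] [0.5659 0.1679 0.024 ]
brass [373.6 200.5] [370 197  11   7  34] [ 0.5678 -0.1985  0.024 ]
brass [393.8 206.4] [389 205  11   4  25] [ 0.5492 -0.2663  0.024 ]
brass [385.1 239.5] [378 232  14  15 118] [ 0.4376 -0.2373  0.024 ]
large [0.5933 0.2605 0.03  ]
small [0.43   0.2484 0.03  ]
motor [ 0.5408 -0.0626  0.11  ]
idler [0.5494 0.0512 0.12  ]
```

View pics/topc.png

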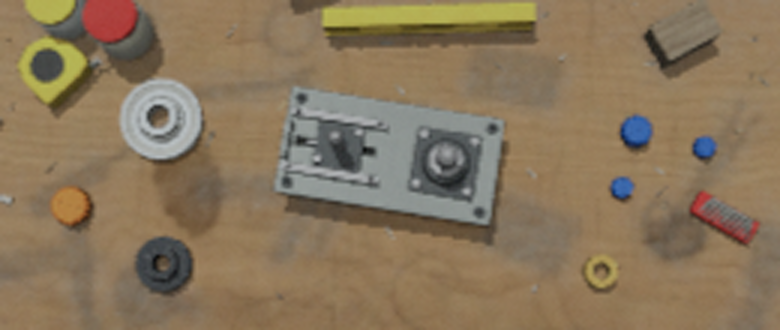

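Of the three blue caps, (397,193) is the largest at 10 px against 7 px, which is about 34 mm against 24 mm, so that is the one for the job. The crop shows the motor shaft (thick, square flange) on the right at about (334,203) and the thin stud on the left at about (298,200). Next I'll fly the wrist camera over the right-hand group.

Call:
play_rows(targets="-1 0.167 -0.143 0 0;-1 0.167 -0.143 0 0;-1 0.167 -0.143 0 0;-1 0.167 -0.143 0 0;-1 0.167 -0.143 0 0;-1 0.167 -0.143 0 0;-1 0.167 -0.143 0 0")

```text
clock: 0.73
tcp_pos: [0.3333, -0.4452, 0.2313]
orientation: [-3.096, -0.527, -0.002]
contact_force: [-0.1, -0.5, 0.2]
grip_width: 0.0852
gripper_force: 0.0
```

Call:
play_rows(targets="-1 0.167 -0.143 0 0;-1 0.167 -0.143 0 0;-1 0.167 -0.143 0 0;-1 0.167 -0.143 0 0;-1 0.167 -0.143 0 0;-1 0.167 -0.143 0 0;-1 0.167 -0.143 0 0;-1 0.167 -0.143 0 0")

```text
clock: 1.4
tcp_pos: [0.4418, -0.2608, 0.2312]
orientation: [3.099, 0.516, -0.001]
contact_force: [-0.6, -1.4, -0.8]
grip_width: 0.0851
gripper_force: 0.0
```

Run:
```python
from bench import r
from h import *
import json
c=r.camera_info("wrist");im=r.grab_frame("wrist")[:,:,::-1].copy();cv2.imwrite("pics/w1.png",im)
json.dump({k:np.asarray(v).tolist() for k,v in c.items()},open("w1.json","w"))
print(r.get_obs()["tcp_pos"],r.get_obs()["orientation"],c["position"])
for P in([.594,-.276,.024],[.4376,-.2373,.024],[.541,-.063,.134]):print(proj(c,P))
```

```text
[ 0.44115964 -0.26177157  0.23112243] [ 3.09899358e+00  5.12357271e-01 -1.28323174e-03] [ 0.51219703 -0.23657625  0.37471251]
(np.float64(377.1823727370207), np.float64(45.03982028365431))
(np.float64(297.6581352000047), np.float64(169.90733016411647))
(np.float64(93.98597948721257), np.float64(-18.20546622812924))
```

View pics/w1.png

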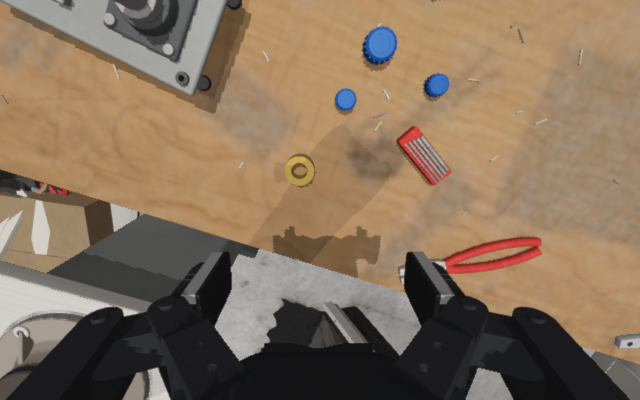

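Wrist view: sleeve at (300,170), largest blue cap at (380,45), smaller blue caps at (345,99) and (437,85), keys at (424,155). The large cap is clearly the biggest and matches the projection. Now I'll refine the positions.

Run:
```python
from bench import r
from h import *
import json
c=json.load(open("w1.json"));c={k:np.array(v) for k,v in c.items()}
im=cv2.imread("pics/w1.png");hsv=cv2.cvtColor(im,cv2.COLOR_BGR2HSV)
for n,lo,hi,b,z in(("blue",(100,120,40),(125,255,255),(355,20,410,72),.014),("brass",(18,120,60),(32,255,255),(275,145,325,195),.014)):
    m=np.zeros(im.shape[:2],np.uint8);x0,y0,x1,y1=b;m[y0:y1,x0:x1]=cv2.inRange(hsv,lo,hi)[y0:y1,x0:x1]
    k=max(cv2.findContours(m,0,2)[0],key=cv2.contourArea);M=cv2.moments(k);u,v=M["m10"]/M["m00"],M["m01"]/M["m00"]
    P=plane(c,u,v,z);print(n,cv2.boundingRect(k),u,v,P.round(4),"shift",shift(P,r.get_obs()).round(4))
print(plane(c,424,155,.01))
```

```text
blue (363, 27, 34, 37) 379.5372460496614 44.86023325808878 [ 0.5973 -0.2795  0.014 ] shift [0.1424 0.067  0.217 ]
brass (284, 154, 31, 32) 299.18185941043083 169.66689342403626 [ 0.4364 -0.239   0.014 ] shift [ 0.003  -0.0232  0.2171]
[ 0.50299775 -0.3786693   0.01      ]
```

Call:
play_rows(targets="-1 0.003 -0.023 0.1 0;-1 0.003 -0.023 0.13 0;-1 0.003 -0.023 0.16 0;-1 0.003 -0.023 0.19 0;-1 0.003 -0.023 0.2 0;-1 0.003 -0.023 0.21 0;-1 0.003 -0.023 0.223 0;-1 0.003 -0.023 0.223 0", squeeze=40)

```text
clock: 2.12
tcp_pos: [0.4357, -0.2387, 0.0069]
orientation: [-3.099, -0.511, 0.005]
contact_force: [0.4, -0.6, 0.2]
grip_width: 0.0855
gripper_force: 0.0
```

Call:
play_rows(targets="0.3 0 0 0 0;0.6 0 0 0 0;1 0 0 0 0;1 0 0 0 0;1 0 0 0 0;1 0 0 0 0;1 0 0 0 0;1 0 0 0 0")

```text
clock: 2.78
tcp_pos: [0.4381, -0.2379, 0.0098]
orientation: [3.098, 0.515, 0.003]
contact_force: [-2.3, -0.3, 9.9]
grip_width: 0.035
gripper_force: 38.9
```

Call:
play_rows(targets="1 0 0 -0.04 0;1 0 0 -0.08 0;1 0 0 -0.12 0;1 0.02 -0.03 -0.16 0;1 0.03 -0.06 -0.19 0;1 0.05 -0.1 -0.21 0;1 0.06 -0.14 -0.23 0;1 0.07 -0.17 -0.24 0")

```text
clock: 3.45
tcp_pos: [0.4488, -0.067, 0.2449]
orientation: [3.098, 0.514, 0.004]
contact_force: [1.3, 0.8, -1.0]
grip_width: 0.0344
gripper_force: 40.5
```

Call:
play_rows(targets="1 0.02 -0.03 0 0;1 0.02 -0.05 0 0;1 0.02 -0.05 0 0;1 0.02 -0.05 0 0")

```text
clock: 3.78
tcp_pos: [0.451, -0.0136, 0.243]
orientation: [3.098, 0.52, 0.001]
contact_force: [-0.1, -0.6, -0.6]
grip_width: 0.0345
gripper_force: 40.5
```

Run:
```python
from bench import r
from h import *
import json
c=r.camera_info("wrist");im=r.grab_frame("wrist")[:,:,::-1].copy();cv2.imwrite("pics/w2.png",im)
json.dump({k:np.asarray(v).tolist() for k,v in c.items()},open("w2.json","w"))
o=r.get_obs();print(o["tcp_pos"],o["orientation"],o["grip_width"],c["position"])
```

```text
[ 0.45113311 -0.01490128  0.24276146] [3.09806124e+00 5.16363322e-01 1.10047417e-04] 0.03452900861238758 [0.52120031 0.01083699 0.38657641]
```

View pics/w2.png

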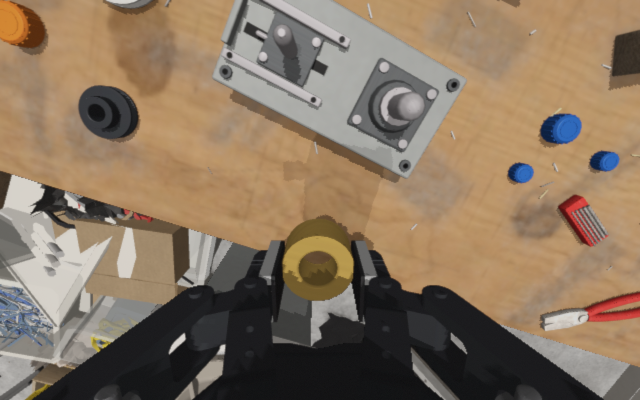

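Wrist view: stud tip at (284,32) and base near (295,66). Motor nose tip at (409,104), flange screws centred on about (394,106). The sleeve is held upright at (319,265), and the small pulley's bore is at (100,110).

Run:
```python
from bench import r
from h import *
import json
c=json.load(open("w2.json"));c={k:np.array(v) for k,v in c.items()}
o=r.get_obs()
for n,u,v,z in(("idler tip",284,31,.132),("slide screws",290,51,.066),("motor tip",409,104,.132),("shoulder",393,105,.088),("flange",394.5,106,.064),("held",319,265,.257),("small",100.5,110,.03)):
    P=plane(c,u,v,z);print(n,P.round(4),shift(P,o).round(4))
ct=r.camera_info("top")
print(proj(ct,plane(c,284,31,.132)),proj(ct,plane(c,409,104,.132)))
im=cv2.imread("pics/w2.png");cv2.imwrite("pics/w2c.png",cv2.resize(im[0:190,200:480],None,fx=2.8,fy=2.8,interpolation=cv2.INTER_CUBIC))
```

```text
idler tip [0.5665 0.0534 0.132 ] [ 0.1313 -0.0273  0.1107]
slide screws [0.5634 0.0537 0.066 ] [ 0.1285 -0.0286  0.1767]
motor tip [ 0.5492 -0.0589  0.132 ] [0.0785 0.0734 0.1108]
shoulder [ 0.5482 -0.0569  0.088 ] [0.0782 0.071  0.1548]
flange [ 0.55   -0.0642  0.064 ] [0.0775 0.0785 0.1788]
held [ 0.4522 -0.0141  0.257 ] [ 0.0012 -0.0004 -0.0142]
small [0.4378 0.2459 0.03  ] [ 0.072  -0.2512  0.2126]
(np.float64(297.2574588764869), np.float64(194.02210756401553)) (np.float64(333.0889724907682), np.float64(200.3402873701897))
```

View pics/w2c.png

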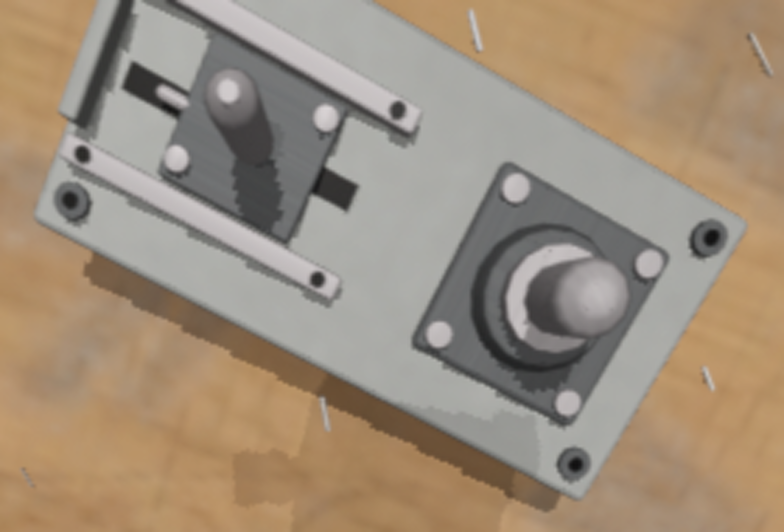

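Call:
play_rows(targets="1 0.04 -0.01 0 0;1 0.08 -0.02 0 0;1 0.12 -0.028 0 0;1 0.128 -0.029 0.03 0;1 0.128 -0.029 0.06 0;1 0.128 -0.029 0.08 0;1 0.128 -0.029 0.085 0;1 0.128 -0.029 0.085 0")

```text
clock: 4.5
tcp_pos: [0.5622, 0.0525, 0.1558]
orientation: [3.099, 0.512, -0.006]
contact_force: [0.3, -0.0, -1.1]
grip_width: 0.0342
gripper_force: 40.5
```

Run:
```python
from bench import r
from h import *
o=r.get_obs();print(o["tcp_pos"],o["contact_force"])
a=r.grab_frame("side")[:,:,::-1];b=r.grab_frame("wrist")[:,:,::-1]
a=cv2.resize(a[110:260,270:400],None,fx=3.8,fy=3.8)
b=cv2.resize(b[140:340,215:425],None,fx=1.4,fy=1.4)
p=np.zeros((570,794,3),np.uint8);p[:a.shape[0],:a.shape[1]]=a;p[:b.shape[0],500:500+b.shape[1]]=b
cv2.imwrite("pics/s1.png",p);print(proj(r.camera_info("side"),[.5645,.0545,.134]),proj(r.camera_info("side"),[.55,-.063,.134]))
```

```text
[0.56215678 0.05251764 0.15583948] [ 0.34146146 -0.0337086  -1.11131181]
(np.float64(327.6601420326483), np.float64(155.2106069012877)) (np.float64(332.20489153968964), np.float64(173.18868471919728))
```

View pics/s1.png

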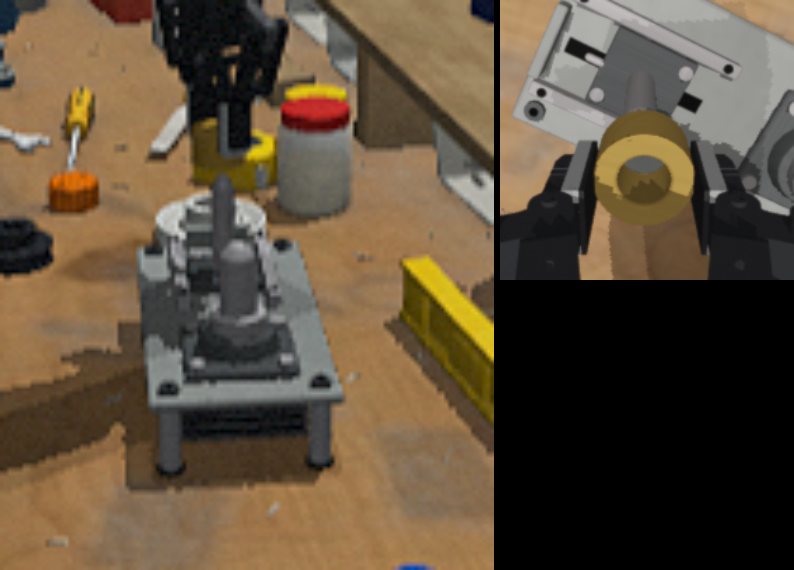

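Side view: the stud tip is at (328.4,156.6) against a predicted (327.7,155.2), and the motor tip also agrees. The sleeve sits just above the stud. I'll nudge and lower.

Call:
play_rows(targets="1 0.002 -0.001 0.005 0;1 0.002 -0.001 0.01 0;1 0.002 -0.001 0.015 0;1 0.002 -0.001 0.02 0;1 0.002 -0.001 0.025 0;1 0.002 -0.001 0.03 0;1 0.002 -0.001 0.035 0;1 0.002 -0.001 0.035 0")

```text
clock: 5.27
tcp_pos: [0.564, 0.0558, 0.1212]
orientation: [-3.099, -0.516, 0.003]
contact_force: [0.0, -0.9, -0.9]
grip_width: 0.0344
gripper_force: 40.5
```

Call:
play_rows(targets="1 0 0 0.008 0;1 0 0 0.016 0;1 0 0 0.024 0;1 0 0 0.032 0;1 0 0 0.038 0;1 0 0 0.042 0;1 0 0 0.042 0")

```text
clock: 5.85
tcp_pos: [0.5641, 0.0559, 0.0794]
orientation: [-3.099, -0.516, 0.003]
contact_force: [0.9, -0.6, -1.0]
grip_width: 0.0348
gripper_force: 40.5
```

Call:
play_rows(targets="0 0 0 0 0;-0.5 0 0 0 0;-1 0 0 0 0;-1 0 0 0 0;-1 0 0 -0.04 0;-1 0 0 -0.08 0;-1 0 0 -0.11 0;-1 0 0 -0.14 0")

```text
clock: 6.52
tcp_pos: [0.565, 0.0561, 0.223]
orientation: [3.099, 0.516, 0.003]
contact_force: [0.2, -0.4, -0.0]
grip_width: 0.0856
gripper_force: 0.0
```

Call:
play_rows(targets="-1 -0.08 -0.1 0 0;-1 -0.08 -0.1 0 0;-1 -0.08 -0.1 0 0;-1 -0.11 -0.2 0 0;-1 -0.11 -0.2 0 0;-1 -0.11 -0.2 0 0;-1 -0.11 -0.2 0 0;-1 -0.11 -0.2 0 0")

```text
clock: 7.18
tcp_pos: [0.3954, 0.2106, 0.2211]
orientation: [3.098, 0.521, 0.002]
contact_force: [0.8, -0.4, -0.6]
grip_width: 0.0848
gripper_force: 0.0
```

Run:
```python
from bench import r
from h import *
import json
c=r.camera_info("wrist");im=r.grab_frame("wrist")[:,:,::-1].copy();cv2.imwrite("pics/w3.png",im)
json.dump({k:np.asarray(v).tolist() for k,v in c.items()},open("w3.json","w"))
o=r.get_obs();print(o["tcp_pos"],o["orientation"],c["position"])
```

```text
[0.39621354 0.2093809  0.22086204] [3.09837538e+00 5.16712699e-01 1.42509560e-03] [0.46545537 0.23497969 0.36474229]
```

View pics/w3.png

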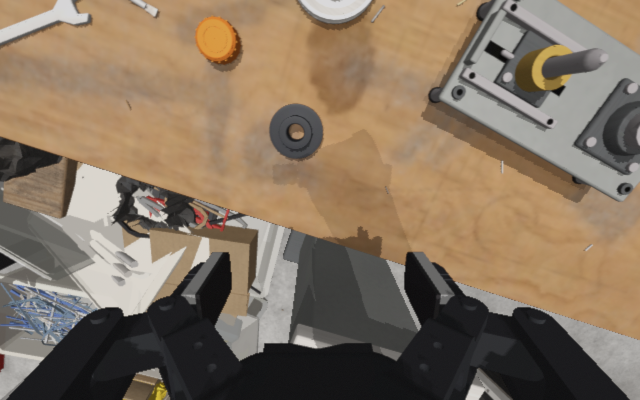

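Wrist view: the sleeve is on the stud (~(545,65)). Small pulley bore/hub at (296,131), orange cap at (218,39), and the large pulley is at the top edge (336,0).

Run:
```python
from bench import r
from h import *
import json
c=json.load(open("w3.json"));c={k:np.array(v) for k,v in c.items()}
o=r.get_obs();im=cv2.imread("pics/w3.png");hsv=cv2.cvtColor(im,cv2.COLOR_BGR2HSV)
m=np.zeros(im.shape[:2],np.uint8);m[95:168,262:332]=(hsv[95:168,262:332,1]<70)*255
k=max(cv2.findContours(m,0,2)[0],key=cv2.contourArea);(u,v),rad=cv2.minEnclosingCircle(k);print(u,v,rad)
P=plane(c,u,v,.011);print("rim",P,shift(P,o))
P=plane(c,296,131,.03);print("bore",P,shift(P,o))
m=cv2.inRange(hsv,(5,150,60),(18,255,255));m[80:]=0
k=max(cv2.findContours(m,0,2)[0],key=cv2.contourArea);M=cv2.moments(k);u,v=M["m10"]/M["m00"],M["m01"]/M["m00"];print(u,v,"orange",plane(c,u,v,.014))
```

```text
290.3526306152344 135.64736938476562 33.91758728027344
rim [0.42674648 0.2549395  0.011     ] [ 0.04349177 -0.03330435  0.20987903]
bore [0.43566863 0.24951029 0.03      ] [ 0.05018488 -0.02526278  0.19088913]
217.41166040884437 40.05673758865248 orange [0.49659083 0.35822178 0.014     ]
```

Call:
play_rows(targets="-1 0.05 -0.025 0.04 0;-1 0.05 -0.025 0.08 0;-1 0.05 -0.025 0.12 0;-1 0.05 -0.025 0.15 0;-1 0.05 -0.025 0.17 0;-1 0.05 -0.025 0.185 0;-1 0.05 -0.025 0.198 0;-1 0.05 -0.025 0.198 0")

```text
clock: 7.9
tcp_pos: [0.4348, 0.2467, 0.0198]
orientation: [3.097, 0.511, -0.007]
contact_force: [0.2, -0.0, -0.0]
grip_width: 0.0857
gripper_force: 0.0
```

Call:
play_rows(targets="0 0 0 0 0;0.3 0 0 0 0;0.6 0 0 0 0;1 0 0 0 0;1 0 0 0 0;1 0 0 0 0;1 0 0 0 0;1 0 0 0 0")

```text
clock: 8.57
tcp_pos: [0.436, 0.2497, 0.0238]
orientation: [-3.099, -0.515, -0.003]
contact_force: [-0.3, -0.2, 6.1]
grip_width: 0.0327
gripper_force: 39.2
```

Call:
play_rows(targets="1 0 0 -0.01 0;1 0 0 -0.02 0;1 0 0 -0.04 0;1 0 0 -0.07 0;1 0 0 -0.1 0;1 0 0 -0.13 0;1 0 0 -0.16 0;1 0 0 -0.2 0")

```text
clock: 9.23
tcp_pos: [0.4337, 0.2486, 0.2237]
orientation: [3.098, 0.516, -0.003]
contact_force: [0.6, -0.3, -1.9]
grip_width: 0.0327
gripper_force: 40.2
```

Run:
```python
from bench import r
from h import *
import json
c=r.camera_info("wrist");im=r.grab_frame("wrist")[:,:,::-1].copy()
s=r.grab_frame("side")[:,:,::-1]
o=r.get_obs();print(o["tcp_pos"],o["orientation"],o["grip_width"],proj(r.camera_info("side"),o["tcp_pos"]))
u,v=map(int,proj(r.camera_info("side"),o["tcp_pos"]))
a=cv2.resize(im[190:390,180:460],None,fx=2,fy=2);b=cv2.resize(s[v-40:v+40,max(0,u-40):u+40],(230,230))
p=np.zeros((400,795,3),np.uint8);p[:,:560]=a;p[:230,562:792]=b;cv2.imwrite("pics/w4.png",p)
json.dump({k:np.asarray(v).tolist() for k,v in c.items()},open("w4.json","w"))
```

```text
[0.43785873 0.25196766 0.22963982] [-3.09498392 -0.51535046 -0.01762698] 0.03253649210309653 (np.float64(269.20137123027894), np.float64(103.48151057137345))
```

View pics/w4.png

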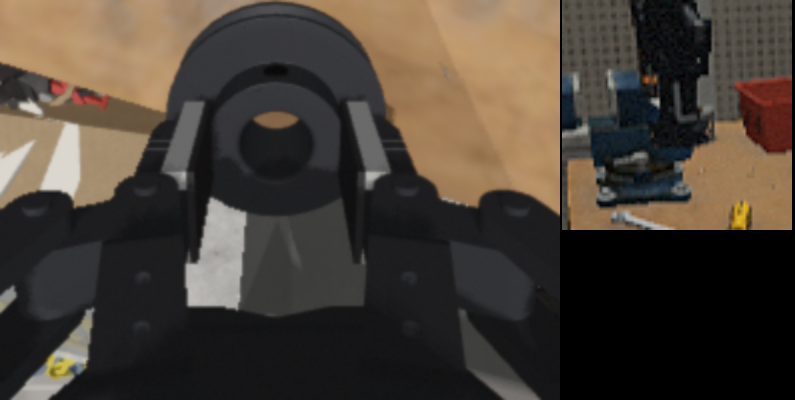

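Run:
```python
from bench import r
from h import *
import json
c=json.load(open("w4.json"));c={k:np.array(v) for k,v in c.items()}
o=r.get_obs();P=plane(c,318.5,261.5,o["tcp_pos"][2]+.006);h=P-o["tcp_pos"];print(o["tcp_pos"],"held off",h,shift(P,o),"go",shift(np.array([.5645,.0550,.2]),o))
```

```text
[0.43785873 0.25196766 0.22963982] held off [-0.00234132 -0.00342886  0.006     ] [-0.00325543  0.00247284 -0.00604368] go [0.05563422 0.2274376  0.0298289 ]
```

Call:
play_rows(targets="1 0.01 0.038 0 0;1 0.02 0.076 0 0;1 0.03 0.114 0 0;1 0.04 0.15 0 0;1 0.05 0.185 0 0;1 0.056 0.21 0 0;1 0.059 0.226 0 0;1 0.059 0.226 0.015 0")

```text
clock: 10.0
tcp_pos: [0.5675, 0.05, 0.21]
orientation: [3.099, 0.505, 0.008]
contact_force: [0.0, 0.2, -0.5]
grip_width: 0.0325
gripper_force: 40.3
```

Call:
play_rows(targets="1 0 0 0.02 0;1 0 0 0.03 0;1 0 0 0.035 0;1 0 0 0.035 0;1 0 0 0.035 0")

```text
clock: 10.42
tcp_pos: [0.5642, 0.0551, 0.173]
orientation: [-3.099, -0.517, -0.0]
contact_force: [0.7, 0.5, -0.9]
grip_width: 0.0327
gripper_force: 40.3
```

Run:
```python
from bench import r
from h import *
c=r.camera_info("wrist");o=r.get_obs();im=r.grab_frame("wrist")[:,:,::-1].copy()
s=r.grab_frame("side")[:,:,::-1];cs=r.camera_info("side")
print(o["tcp_pos"],o["orientation"],o["contact_force"],proj(cs,o["tcp_pos"]),proj(c,[.5645,.0545,.134]))
P=plane(c,318.5,261.5,o["tcp_pos"][2]+.006);print(P,shift(P,o))
a=cv2.resize(im[120:320,180:460],None,fx=1.5,fy=1.5);b=cv2.resize(s[120:200,290:370],(370,370),interpolation=cv2.INTER_CUBIC)
p=np.zeros((370,795,3),np.uint8);p[:300,:420]=a;p[:,422:792]=b;cv2.imwrite("pics/w5.png",p)
```

```text
[0.56421451 0.05510115 0.17304643] [-3.09867034e+00 -5.16717395e-01 -4.87967736e-04] [ 0.69137022  0.54141957 -0.89011063] (np.float64(327.3275938681696), np.float64(140.83572319705493)) (np.float64(318.3402944854742), np.float64(225.72827444163332))
[0.56291946 0.05400514 0.17904643] [-0.00157863  0.00061598 -0.00600057]
```

View pics/w5.png

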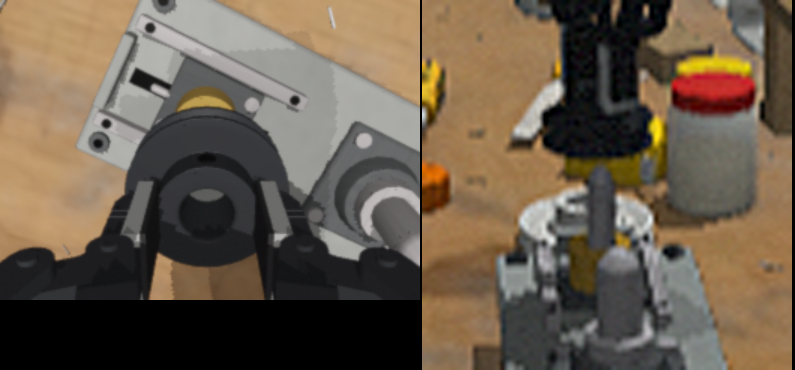

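The pulley is held level, centred over the stud in both views (side view columns 328 and 328). Lowering.

Call:
play_rows(targets="1 0.001 0 0.008 0;1 0.001 0 0.014 0;1 0.001 0 0.02 0;1 0.001 0 0.026 0;1 0.001 0 0.032 0;1 0.001 0 0.032 0")

```text
clock: 11.02
tcp_pos: [0.5649, 0.0551, 0.1391]
orientation: [-3.099, -0.516, 0.001]
contact_force: [1.2, 1.0, -2.9]
grip_width: 0.033
gripper_force: 40.2
```

Call:
play_rows(targets="1 0 0 0.007 0;1 0 0 0.014 0;1 0 0 0.02 0;1 0 0 0.023 0;1 0 0 0.023 0")

```text
clock: 11.43
tcp_pos: [0.5651, 0.0551, 0.1168]
orientation: [-3.099, -0.516, 0.0]
contact_force: [2.3, 0.1, -2.3]
grip_width: 0.0326
gripper_force: 40.2
```

Call:
play_rows(targets="0 0 0 0 0;-0.5 0 0 0 0;-1 0 0 0 0;-1 0 0 0 0;-1 0 0 -0.04 0;-1 0 0 -0.08 0;-1 0 0 -0.12 0;-1 0 0 -0.14 0")

```text
clock: 12.1
tcp_pos: [0.5668, 0.0557, 0.2629]
orientation: [3.099, 0.516, 0.01]
contact_force: [0.7, 0.7, -0.9]
grip_width: 0.0855
gripper_force: 0.0
```

Call:
play_rows(targets="-1 0.01 -0.04 0 0;-1 0.02 -0.08 0 0;-1 0.024 -0.12 0 0;-1 0.024 -0.16 0 0;-1 0.024 -0.177 0 0;-1 0.024 -0.177 0 0;-1 0.024 -0.177 0 0")

```text
clock: 12.68
tcp_pos: [0.5299, 0.2313, 0.2577]
orientation: [3.098, 0.52, 0.0]
contact_force: [1.2, -0.0, -0.3]
grip_width: 0.0854
gripper_force: 0.0
```

Run:
```python
from bench import r
from h import *
import json
c=r.camera_info("wrist");im=r.grab_frame("wrist")[:,:,::-1].copy();cv2.imwrite("pics/w6.png",im)
json.dump({k:np.asarray(v).tolist() for k,v in c.items()},open("w6.json","w"))
o=r.get_obs();print(o["tcp_pos"],o["orientation"],c["position"])
```

```text
[0.5306856  0.22954841 0.25755946] [3.09811535e+00 5.15375393e-01 1.33746733e-04] [0.6001497  0.25562237 0.40129341]
```

View pics/w6.png

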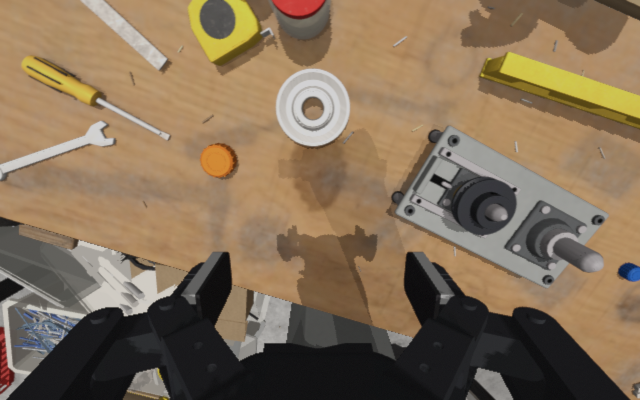

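Wrist view: small pulley on the sleeve (480,207). Large pulley bore (313,108), orange cap (218,160). The jar's near base edge is at (303,40), with its lid edge at (300,15), ahead of the pulley along tool x. The tape is at (222,25).

Run:
```python
from bench import r
from h import *
import json
c=json.load(open("w6.json"));c={k:np.array(v) for k,v in c.items()}
o=r.get_obs();im=cv2.imread("pics/w6.png");hsv=cv2.cvtColor(im,cv2.COLOR_BGR2HSV)
for n,u,v,z in(("large bore",313,108.5,.03),("rim bbox",313,108,.014),("jar base",303,40,0),("jar lid",300,15,.09)):
    P=plane(c,u,v,z);print(n,P.round(4),shift(P,o).round(4))
m=cv2.inRange(hsv,(5,150,60),(18,255,255));b=np.zeros_like(m);b[135:185,195:245]=m[135:185,195:245]
k=max(cv2.findContours(b,0,2)[0],key=cv2.contourArea);M=cv2.moments(k);u,v=M["m10"]/M["m00"],M["m01"]/M["m00"];P=plane(c,u,v,.014);print("orange",u,v,P,shift(P,o))
```

```text
large bore [0.5984 0.2605 0.03  ] [ 0.0741 -0.0076  0.2275]
rim bbox [0.5989 0.2609 0.014 ] [ 0.0747 -0.0078  0.2435]
jar base [0.6696 0.2982 0.    ] [ 0.1537 -0.0202  0.2575]
jar lid [0.6728 0.2978 0.09  ] [ 0.1565 -0.0187  0.1675]
orange 218.06591639871382 159.78688817434798 [0.49655138 0.35764893 0.014     ] [ 0.00919145 -0.13247272  0.2434391 ]
```

Call:
play_rows(targets="-1 0.036 -0.004 0.01 0;-1 0.07 -0.008 0.02 0;-1 0.0745 -0.008 0.06 0;-1 0.0745 -0.008 0.1 0;-1 0.0745 -0.008 0.14 0;-1 0.0745 -0.008 0.17 0;-1 0.0745 -0.008 0.2 0;-1 0.0745 -0.008 0.21 0", squeeze=60)

```text
clock: 13.4
tcp_pos: [0.5968, 0.2576, 0.0425]
orientation: [3.096, 0.51, -0.011]
contact_force: [-0.8, -0.9, -0.9]
grip_width: 0.0854
gripper_force: 0.0
```

Call:
play_rows(targets="-1 0 0 0.01 0;-1 0 0 0.02 0;-1 0 0 0.025 0;0 0 0 0.025 0;0.3 0 0 0.025 0;0.6 0 0 0.025 0;1 0 0 0.025 0;1 0 0 0.025 0")

```text
clock: 14.07
tcp_pos: [0.5992, 0.2626, 0.0243]
orientation: [-3.098, -0.516, -0.003]
contact_force: [-0.9, 0.1, 6.1]
grip_width: 0.0383
gripper_force: 59.4
```

Call:
play_rows(targets="1 0 0 0 0;1 0 0 0 0;1 0 0 0 0")

```text
clock: 14.32
tcp_pos: [0.5992, 0.2626, 0.0243]
orientation: [-3.098, -0.516, -0.003]
contact_force: [-1.0, -0.6, 5.6]
grip_width: 0.0382
gripper_force: 59.4
```

Call:
play_rows(targets="1 0 0 -0.01 0;1 0 0 -0.03 0;1 0 0 -0.06 0;1 0 0 -0.09 0;1 0 0 -0.12 0;1 0 0 -0.15 0;1 0 0 -0.18 0;1 0 0 -0.19 0")

```text
clock: 14.98
tcp_pos: [0.5999, 0.2631, 0.218]
orientation: [-3.097, -0.515, -0.01]
contact_force: [-0.1, 1.8, -2.4]
grip_width: 0.0379
gripper_force: 61.1
```

Call:
play_rows(targets="1 -0.02 0.03 0 0;1 -0.036 0.066 0 0;1 -0.054 0.1 0 0;1 -0.072 0.135 0 0;1 -0.09 0.17 0 0;1 -0.107 0.205 0 0;1 -0.125 0.24 0 0;1 -0.14 0.27 0 0")

```text
clock: 15.65
tcp_pos: [0.5516, -0.042, 0.2116]
orientation: [3.099, 0.513, -0.003]
contact_force: [0.4, -0.6, -4.6]
grip_width: 0.0383
gripper_force: 61.1
```

Call:
play_rows(targets="1 -0.012 0.021 0 0;1 -0.012 0.021 0.01 0;1 -0.012 0.021 0.025 0;1 -0.012 0.021 0.035 0;1 -0.012 0.021 0.035 0;1 -0.012 0.021 0.035 0")

```text
clock: 16.15
tcp_pos: [0.5481, -0.0619, 0.1767]
orientation: [-3.098, -0.517, 0.003]
contact_force: [0.2, -0.2, -2.1]
grip_width: 0.0382
gripper_force: 61.2
```

Run:
```python
from bench import r
from h import *
c=r.camera_info("wrist");o=r.get_obs();im=r.grab_frame("wrist")[:,:,::-1].copy()
s=r.grab_frame("side")[:,:,::-1];cs=r.camera_info("side")
print(o["tcp_pos"],o["orientation"],o["contact_force"],proj(cs,o["tcp_pos"]))
P=o["tcp_pos"]+[0,0,.006];print("bore px if centred",proj(c,P))
a=cv2.resize(im[120:320,180:460],None,fx=1.5,fy=1.5);b=cv2.resize(s[120:200,290:370],(370,370),interpolation=cv2.INTER_CUBIC)
p=np.zeros((370,795,3),np.uint8);p[:300,:420]=a;p[:,422:792]=b;cv2.imwrite("pics/w7.png",p)
```

```text
[ 0.54805601 -0.06189305  0.17665276] [-3.09789165 -0.51732951  0.00340344] [ 0.1978394  -0.17446358 -2.1197964 ] (np.float64(331.1526896500126), np.float64(156.11877899843776))
bore px if centred (np.float64(317.25567524008454), np.float64(258.79453454530903))
```

View pics/w7.png

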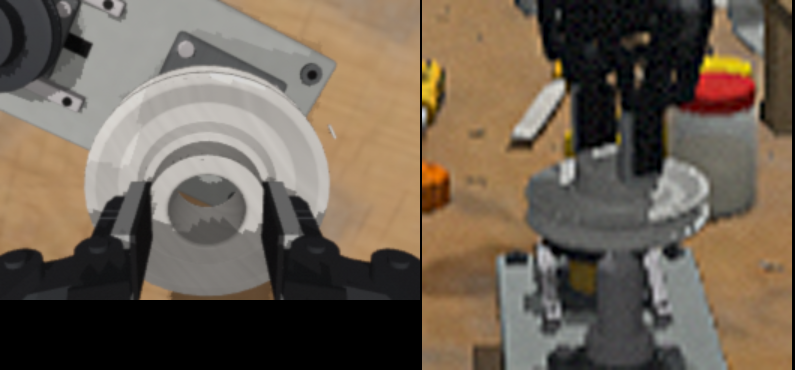

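The large pulley is level, centred in the grip (bore (318,259), predicted (317,259)), and above the shaft in the side view (columns 332 and 333). Lowering.

Call:
play_rows(targets="1 0.0015 0.0015 0.008 0;1 0.0015 0.0015 0.016 0;1 0.0015 0.0015 0.022 0;1 0.0015 0.0015 0.028 0;1 0.0015 0.0015 0.034 0;1 0.0015 0.0015 0.034 0")

```text
clock: 16.75
tcp_pos: [0.5497, -0.0634, 0.1419]
orientation: [-3.098, -0.516, 0.004]
contact_force: [0.0, 0.3, -4.7]
grip_width: 0.038
gripper_force: 61.1
```

Call:
play_rows(targets="1 0 0 0.007 0;1 0 0 0.014 0;1 0 0 0.02 0;1 0 0 0.024 0;1 0 0 0.024 0")

```text
clock: 17.17
tcp_pos: [0.5503, -0.0632, 0.1184]
orientation: [-3.098, -0.516, 0.002]
contact_force: [-0.6, 2.2, -5.8]
grip_width: 0.0378
gripper_force: 61.0
```

Call:
play_rows(targets="0 0 0 0 0;-0.5 0 0 0 0;-1 0 0 0 0;-1 0 0 0 0;-1 0 0 -0.04 0;-1 0 0 -0.08 0;-1 0 0 -0.1 0;-1 0 0 -0.1 0", squeeze=40)

```text
clock: 17.83
tcp_pos: [0.5542, -0.0637, 0.2255]
orientation: [3.096, 0.514, 0.016]
contact_force: [0.6, -0.2, -0.6]
grip_width: 0.0855
gripper_force: 0.0
```

Call:
play_rows(targets="-1 -0.02 0.04 0 0;-1 -0.04 0.08 0 0;-1 -0.05 0.12 0 0;-1 -0.06 0.16 0 0;-1 -0.066 0.19 0 0;-1 -0.066 0.22 0 0;-1 -0.066 0.22 0 0;-1 -0.066 0.22 0 0")

```text
clock: 18.5
tcp_pos: [0.559, -0.2954, 0.2188]
orientation: [3.1, 0.51, -0.001]
contact_force: [1.0, 1.0, 0.3]
grip_width: 0.0851
gripper_force: 0.0
```

Run:
```python
from bench import r
from h import *
c=r.camera_info("wrist");o=r.get_obs();im=r.grab_frame("wrist")[:,:,::-1].copy();cv2.imwrite("pics/w8.png",im)
hsv=cv2.cvtColor(im,cv2.COLOR_BGR2HSV);print(o["tcp_pos"],o["orientation"])
for k in cv2.findContours(cv2.inRange(hsv,(100,120,40),(125,255,255)),0,2)[0]:
    if cv2.contourArea(k)>150:
        M=cv2.moments(k);u,v=M["m10"]/M["m00"],M["m01"]/M["m00"];P=plane(c,u,v,.014);print(cv2.boundingRect(k),P.round(4),shift(P,o).round(4))
```

```text
[ 0.55899131 -0.29536933  0.21876789] [ 3.09980200e+00  5.09567293e-01 -9.61761829e-04]
(276, 174, 20, 21) [ 0.5336 -0.2632  0.014 ] [-0.0136 -0.0386  0.2048]
(362, 161, 20, 21) [ 0.582  -0.3557  0.014 ] [0.0026 0.0645 0.2048]
(300, 123, 29, 31) [ 0.5969 -0.2786  0.014 ] [ 0.0414 -0.0037  0.2047]
```

Three blue caps again, 29 px wide against 20 and 20. The 29 px one at about (314,138) is the target, in the same place as before.

Call:
play_rows(targets="-1 0.04 -0.004 0.01 0;-1 0.0415 -0.004 0.05 0;-1 0.0415 -0.004 0.09 0;-1 0.0415 -0.004 0.13 0;-1 0.0415 -0.004 0.16 0;-1 0.0415 -0.004 0.185 0;-1 0.0415 -0.004 0.2 0;-1 0.0415 -0.004 0.207 0")

```text
clock: 19.22
tcp_pos: [0.5963, -0.2736, 0.0103]
orientation: [-3.096, -0.519, 0.004]
contact_force: [0.3, 0.2, -0.3]
grip_width: 0.0856
gripper_force: 0.0
```

Call:
play_rows(targets="-1 0 0 0 0;-1 0 0 0 0;0 0 0 0 0;0.3 0 0 0 0;0.6 0 0 0 0;1 0 0 0 0;1 0 0 0 0;1 0 0 0 0")

```text
clock: 19.88
tcp_pos: [0.598, -0.2762, 0.0137]
orientation: [3.098, 0.515, 0.002]
contact_force: [-0.6, 0.8, 6.4]
grip_width: 0.0319
gripper_force: 39.1
```

Call:
play_rows(targets="1 0 0 0 0;1 0 0 0 0")

```text
clock: 20.05
tcp_pos: [0.598, -0.2762, 0.0137]
orientation: [3.098, 0.515, 0.002]
contact_force: [-1.4, 0.7, 5.9]
grip_width: 0.0319
gripper_force: 39.2
```

Call:
play_rows(targets="1 0 0 -0.02 0;1 0 0 -0.06 0;1 0 0 -0.1 0;1 0 0 -0.14 0;1 0 0 -0.18 0;1 0 0 -0.19 0;1 0.008 -0.035 -0.19 0;1 0.016 -0.07 -0.19 0")

```text
clock: 20.72
tcp_pos: [0.5901, -0.2067, 0.2041]
orientation: [3.098, 0.507, 0.004]
contact_force: [0.1, 1.5, -1.3]
grip_width: 0.0321
gripper_force: 39.9
```

Call:
play_rows(targets="1 0.009 -0.039 0 0;1 0.018 -0.078 0 0;1 0.027 -0.117 0 0;1 0.036 -0.155 0 0;1 0.045 -0.19 0 0;1 0.053 -0.225 0 0;1 0.06 -0.2545 0 0;1 0.06 -0.2545 0 0")

```text
clock: 21.38
tcp_pos: [0.563, 0.0645, 0.2032]
orientation: [-3.092, -0.531, -0.002]
contact_force: [-0.3, 0.7, -0.2]
grip_width: 0.032
gripper_force: 39.9
```

Call:
play_rows(targets="1 0 0 0.01 0;1 0 0 0.02 0;1 0 0 0.03 0;1 0 0 0.035 0;1 0 0 0.035 0;1 0 0 0.035 0")

```text
clock: 21.88
tcp_pos: [0.5641, 0.0548, 0.1668]
orientation: [3.099, 0.513, -0.002]
contact_force: [0.4, 0.5, -0.1]
grip_width: 0.0319
gripper_force: 39.9
```

Run:
```python
from bench import r
from h import *
c=r.camera_info("wrist");o=r.get_obs();im=r.grab_frame("wrist")[:,:,::-1].copy()
s=r.grab_frame("side")[:,:,::-1];cs=r.camera_info("side")
print(o["tcp_pos"],o["orientation"],o["contact_force"])
print("cap px if centred",proj(c,o["tcp_pos"]))
hsv=cv2.cvtColor(im,cv2.COLOR_BGR2HSV);k=max(cv2.findContours(cv2.inRange(hsv,(100,120,40),(125,255,255)),0,2)[0],key=cv2.contourArea);M=cv2.moments(k);u,v=M["m10"]/M["m00"],M["m01"]/M["m00"];P=plane(c,u,v,o["tcp_pos"][2]);print(u,v,shift(P,o).round(4))
a=cv2.resize(im[120:320,180:460],None,fx=1.5,fy=1.5);b=cv2.resize(s[120:200,290:370],(370,370),interpolation=cv2.INTER_CUBIC)
p=np.zeros((370,795,3),np.uint8);p[:300,:420]=a;p[:,422:792]=b;cv2.imwrite("pics/w9.png",p)
```

```text
[0.56407961 0.05483133 0.16677269] [ 3.09935423e+00  5.13391255e-01 -2.16563330e-03] [ 0.35690837  0.45436106 -0.11684417]
cap px if centred (np.float64(317.2816895461691), np.float64(253.32545758570515))
317.57166095137603 256.1417831706674 [-0.0017  0.0002  0.    ]
```

View pics/w9.png

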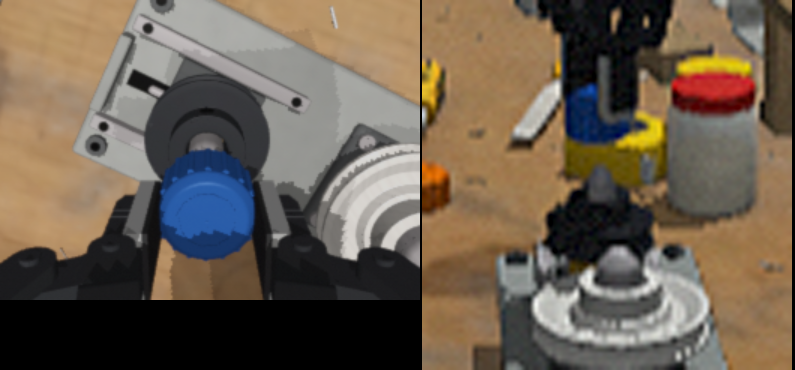

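The blue cap is held upright over the stud tip, and both pulleys sit level in the side view. Lowering with a +1.5 mm nudge in x.

Call:
play_rows(targets="1 0.0015 0 0.008 0;1 0.0015 0 0.014 0;1 0.0015 0 0.019 0;1 0.0015 0 0.024 0;1 0.0015 0 0.028 0;1 0.0015 0 0.032 0;1 0.0015 0 0.032 0;1 0.0015 0 0.032 0")

```text
clock: 22.65
tcp_pos: [0.5656, 0.0563, 0.1353]
orientation: [-3.099, -0.516, 0.001]
contact_force: [-0.2, -0.5, -0.4]
grip_width: 0.0322
gripper_force: 39.9
```

Call:
play_rows(targets="0 0 0 0 0;-0.5 0 0 0 0;-1 0 0 0 0;-1 0 0 0 0;-1 0 0 -0.04 0;-1 0 0 -0.08 0;-1 0 0 -0.09 0;-1 0 -0.03 -0.09 0")

```text
clock: 23.32
tcp_pos: [0.5604, 0.0792, 0.2297]
orientation: [3.098, 0.5, 0.013]
contact_force: [1.0, -0.3, -0.1]
grip_width: 0.0851
gripper_force: 0.0
```

Call:
play_rows(targets="-1 0 -0.04 0 0;-1 0 -0.08 0 0;-1 0 -0.12 0 0;-1 0 -0.16 0 0;-1 0 -0.2 0 0;-1 0 -0.24 0 0;-1 0 -0.279 0 0;-1 0 -0.279 0 0")

```text
clock: 23.98
tcp_pos: [0.4605, 0.358, 0.2265]
orientation: [-3.09, -0.533, -0.0]
contact_force: [-0.7, 1.6, 0.7]
grip_width: 0.085
gripper_force: 0.0
```

Run:
```python
from bench import r
from h import *
c=r.camera_info("wrist");o=r.get_obs();im=r.grab_frame("wrist")[:,:,::-1].copy();cv2.imwrite("pics/w10.png",im)
hsv=cv2.cvtColor(im,cv2.COLOR_BGR2HSV);print(o["tcp_pos"],o["orientation"])
for k in cv2.findContours(cv2.inRange(hsv,(5,150,60),(18,255,255)),0,2)[0]:
    if cv2.contourArea(k)>400:
        M=cv2.moments(k);u,v=M["m10"]/M["m00"],M["m01"]/M["m00"];P=plane(c,u,v,.014);print(cv2.boundingRect(k),P.round(4),shift(P,o).round(4))
```

```text
[0.46051693 0.358005   0.22654977] [-3.08950591e+00 -5.32605732e-01 -1.64765078e-04]
(311, 126, 38, 39) [0.4963 0.357  0.014 ] [0.0331 0.0143 0.2125]
```

Call:
play_rows(targets="-1 0.032 0.0025 0.01 0;-1 0.032 0.0025 0.05 0;-1 0.032 0.0025 0.09 0;-1 0.032 0.0025 0.13 0;-1 0.032 0.0025 0.16 0;-1 0.032 0.0025 0.185 0;-1 0.032 0.0025 0.2 0;-1 0.032 0.0025 0.213 0")

```text
clock: 24.7
tcp_pos: [0.497, 0.3546, 0.0106]
orientation: [3.098, 0.513, -0.002]
contact_force: [-0.1, 0.7, 0.8]
grip_width: 0.0857
gripper_force: 0.0
```

Call:
play_rows(targets="-1 0 0 0 0;-1 0 0 0 0;0 0 0 0 0;0.3 0 0 0 0;0.6 0 0 0 0;1 0 0 0 0;1 0 0 0 0;1 0 0 0 0")

```text
clock: 25.37
tcp_pos: [0.4974, 0.3571, 0.014]
orientation: [-3.099, -0.515, -0.003]
contact_force: [-1.4, -1.3, 7.8]
grip_width: 0.0399
gripper_force: 39.5
```

Call:
play_rows(targets="1 0 0 0 0;1 0 0 0 0")

```text
clock: 25.53
tcp_pos: [0.4974, 0.3571, 0.014]
orientation: [-3.099, -0.515, -0.003]
contact_force: [-2.0, -1.4, 6.2]
grip_width: 0.04
gripper_force: 39.5
```

Call:
play_rows(targets="1 0 0 -0.02 0;1 0 0 -0.06 0;1 0 0 -0.1 0;1 0 0 -0.14 0;1 0 0 -0.18 0;1 0 0 -0.2 0;1 -0.008 0.038 -0.2 0;1 -0.016 0.076 -0.2 0")

```text
clock: 26.2
tcp_pos: [0.5061, 0.2821, 0.2153]
orientation: [-3.095, -0.524, -0.007]
contact_force: [1.2, -2.0, -0.5]
grip_width: 0.0399
gripper_force: 40.6
```

Call:
play_rows(targets="1 -0.008 0.038 0 0;1 -0.016 0.076 0 0;1 -0.024 0.114 0 0;1 -0.032 0.152 0 0;1 -0.04 0.19 0 0;1 -0.048 0.228 0 0;1 -0.056 0.266 0 0;1 -0.062 0.298 0 0")

```text
clock: 26.87
tcp_pos: [0.5438, -0.0257, 0.2131]
orientation: [3.098, 0.513, 0.001]
contact_force: [-0.4, -0.3, -0.9]
grip_width: 0.0397
gripper_force: 40.6
```

Call:
play_rows(targets="1 -0.006 0.03 0 0;1 -0.008 0.0405 0 0;1 -0.008 0.0405 0.01 0;1 -0.008 0.0405 0.025 0;1 -0.008 0.0405 0.035 0;1 -0.008 0.0405 0.04 0;1 -0.008 0.0405 0.04 0;1 -0.008 0.0405 0.04 0")

```text
clock: 27.53
tcp_pos: [0.5495, -0.0623, 0.1724]
orientation: [-3.098, -0.518, 0.001]
contact_force: [-0.4, 0.5, -0.0]
grip_width: 0.0398
gripper_force: 40.6
```

Run:
```python
from bench import r
from h import *
c=r.camera_info("wrist");o=r.get_obs();im=r.grab_frame("wrist")[:,:,::-1].copy()
s=r.grab_frame("side")[:,:,::-1].copy();cs=r.camera_info("side")
print(o["tcp_pos"],o["orientation"],o["contact_force"],shift([.5503,-.0632,.17],o))
hsv=cv2.cvtColor(im,cv2.COLOR_BGR2HSV);k=max(cv2.findContours(cv2.inRange(hsv,(5,150,60),(18,255,255)),0,2)[0],key=cv2.contourArea);M=cv2.moments(k);u,v=M["m10"]/M["m00"],M["m01"]/M["m00"];P=plane(c,u,v,o["tcp_pos"][2]);print(u,v,shift(P,o).round(4))
hs=cv2.cvtColor(s,cv2.COLOR_BGR2HSV)[130:175,310:355];m=cv2.inRange(hs,(5,150,40),(18,255,255));x=np.nonzero(m);print("side cap cols",x[1].min()+310,x[1].max()+310,"tip pred",proj(cs,[.5503,-.0632,.134]))
```

```text
[ 0.54952769 -0.06226318  0.17242503] [-3.09809661e+00 -5.18163604e-01  6.42261064e-04] [-0.43943323  0.46891966 -0.03852802] [0.00042623 0.00113841 0.00242429]
317.50579643998174 254.66481058877224 [-0.0008  0.0001  0.    ]
side cap cols 310 354 tip pred (np.float64(332.34812388167745), np.float64(173.20939238800955))
```

Call:
play_rows(targets="1 0.001 0.001 0.008 0;1 0.001 0.001 0.014 0;1 0.001 0.001 0.02 0;1 0.001 0.001 0.026 0;1 0.001 0.001 0.032 0;1 0.001 0.001 0.036 0;1 0.001 0.001 0.036 0;1 0.001 0.001 0.036 0")

```text
clock: 28.3
tcp_pos: [0.5503, -0.0634, 0.1359]
orientation: [-3.098, -0.516, 0.002]
contact_force: [-0.8, 1.9, -1.7]
grip_width: 0.0402
gripper_force: 40.8
```

Call:
play_rows(targets="0 0 0 0 0;-0.5 0 0 0 0;-1 0 0 0 0;-1 0 0 0 0;-1 0 0 -0.04 0;-1 0 0 -0.08 0;-1 -0.02 0.01 -0.12 0;-1 -0.05 0.04 -0.14 0")

```text
clock: 28.97
tcp_pos: [0.5228, -0.107, 0.2775]
orientation: [-3.097, -0.528, -0.012]
contact_force: [1.9, -1.3, 0.4]
grip_width: 0.0854
gripper_force: 0.0
```

Call:
play_rows(targets="-1 -0.06 -0.06 0 0;-1 -0.06 -0.06 0 0;-1 -0.06 -0.06 0 0;-1 -0.06 -0.06 0 0;-1 -0.06 -0.06 0 0;-1 -0.06 -0.06 0 0")

```text
clock: 29.47
tcp_pos: [0.445, -0.0744, 0.2729]
orientation: [3.099, 0.515, 0.002]
contact_force: [0.1, -0.7, -0.7]
grip_width: 0.0856
gripper_force: 0.0
```

Run:
```python
from bench import r
from h import *
c=r.camera_info("wrist");o=r.get_obs();im=r.grab_frame("wrist")[:,:,::-1].copy()
s=r.grab_frame("side")[:,:,::-1];cs=r.camera_info("side")
print(o["clock"],o["tcp_pos"])
for n,P in(("blue",[.5645,.055,.142]),("orange",[.55,-.0635,.142])):print(n,"top centre pred wrist",np.round(proj(c,P),1),"side",np.round(proj(cs,P),1))
a=cv2.resize(im,(420,262));b=cv2.resize(s[130:230,285:375],(370,411),interpolation=cv2.INTER_CUBIC)
p=np.zeros((411,795,3),np.uint8);p[:262,:420]=a;p[:,422:792]=b;cv2.imwrite("pics/fin.png",p)
```

```text
29.4667 [ 0.44496464 -0.07435095  0.27289429]
blue top centre pred wrist [213.7   3.8] side [327.6 152.2]
orange top centre pred wrist [345.1  73.9] side [332.2 170.1]
```

View pics/fin.png

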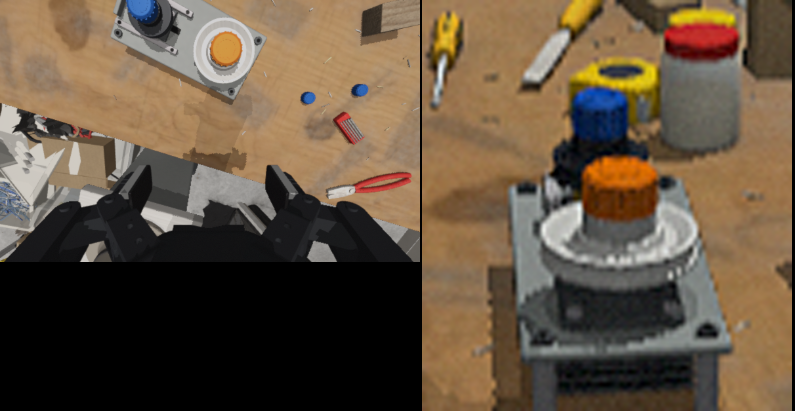

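Both stacks are level and complete. The cap tops in the side view are at (328,153) and (333,170), against predicted seated positions of (328,152) and (332,170). The gripper is clear, so I'm handing in.

```bash
python3 -c "
from bench import r
print(r.hand_in())"
```

```text
the job is handed in; nothing more can be done
None
```

The belt-drive unit is back together and handed in at about 29 s of the 106 s allowed. In the last pictures both stacks were complete and level, with the tape and keys left alone. The hand-in returned no verdict.

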